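# Probe a wallet board on the vacuum fixture

### The job

Turn the red lever of the vacuum valve fully open, in line with its pipe, so that the sloping fixture grips the grey wallet board. Then take the blue plunger gauge out of its stand and hold its brass tip on the yellow spot on the board, square to the sloping board, pressing gently until the spring plunger is about half way in (never ram it). Finish while still holding it there, pressed and steady, with the valve open, and leave the glue bottle, the snap jar and the stack of boards where they are.

Things in the scene. Friction and masses are not known exactly. Their poses are not given: they have to be found in the camera images.
- valve: Brass vacuum ball valve fixed to the bench on a 60 x 90 mm foot plate; origin at the plate's underside centre, on the lever's vertical spindle axis. The copper pipe (24 mm diameter, top 42 mm above the bench) runs along the valve's y for 65 mm either way; brass block and nuts up to 46 mm above the bench.
- cock (a joint): Angle of the valve lever, rad: 0 = closed, the lever points along the valve's -x, across the pipe; 1.571 = fully open (stop), the lever points along the valve's +y, over the pipe. It opens clockwise as seen from above, needs about 0.2 N m and stays where it is left. It may start up to 0.3 rad off closed.
- cock_lever (a point): Point on the middle of the red lever grip, 70 mm out from the spindle axis, 75 mm above the bench. The grip is a level bar 18 mm wide and 12 mm thick (69 to 81 mm above the bench), from 32 to 102 mm out from the axis; the frame's -x points outward along the lever, z up.
- cock_hinge (a point): Point on the lever's vertical spindle axis, at the lever's mid-height.
- stand: Black gauge stand fixed to the bench, block 80 x 80 x 75 mm with a 26 mm vertical through hole in the middle; origin at its underside centre.
- gauge: Hand-held plunger gauge, about 0.2 kg, hanging upright in the stand's hole; lifts straight out. Origin under its dark collar (42 mm diameter, 8 mm thick), which rests on the stand; z along its axis to the grip end. Round blue grip 28 mm diameter, 8 to 78 mm above the origin; below it a 20 mm barrel, 45 mm long, and the 8 mm brass plunger, tip 63 mm below the origin when out.
- gauge_grip (a point): Middle of the blue grip, on the gauge's axis, 45 mm above the gauge's origin.
- gauge_tip (a point): The very tip of the gauge's brass plunger; moves with the plunger.
- plunger (a joint): How far the plunger is pushed into the gauge, m: 0 = fully out, 0.012 = bottomed. Spring: 1.2 N to start moving plus 0.4 N per mm (3.6 N at half way).
- fixture: Aluminium hold-down fixture fixed to the bench, plate 150 x 200 mm (its x by y), sloping 15 degrees: low edge at its -x side, high edge at +x. Origin on the bench under its middle. On it a fixed grey board with orange edge, 112 x 182 mm, its face 45 mm above the bench at the middle line, top edge about 65 mm.
- spot_mark (a point): Centre of the yellow spot (16 mm diameter disc with a small black centre dot) on the board's face; it lies on the fixture's middle line, up to 45 mm to either side in the fixture's y, 45 mm above the bench. z is the board's outward normal (up, leaning 15 degrees to the fixture's -x), y is the fixture's y.
- glue: Bystander: yellow glue bottle, 54 mm diameter, 140 mm tall, origin at its underside centre.
- snaps: Bystander: low jar with green cap, 60 mm diameter, 60 mm tall, origin at its underside centre.
- boards: Bystander: loose stack of orange and grey boards, 100 x 180 x 40 mm, origin at its underside centre.
Mind the look-alikes: they are no part of the job. Of the things like the stand, leave any that is orange or purple; of the rest the smaller one is meant.

How it is judged:
On the way, in this order (a step that is already met when the one before it is completed fails the run):
1. the valve lever is fully open (value of joint cock above 1.4 rad), for 0.2 s.
2. the gauge is held on the spot, square to the board, plunger about half way in (distance between gauge_tip and spot_mark below 0.008 m and angle between the z axis of gauge and the z axis of spot_mark, either way round below 0.14 rad and value of joint plunger between 0.0025 and 0.01 m and contact force between gauge and fixture between 1.2 and 8 N and contact force between the fingers and gauge above 1 N), for 0.3 s.
At the end, for the whole second after the job is handed in: Gripper holds the gauge steady (under 20 mm/s), clear of the stand: tip within 8 mm of the spot's centre, axis within 0.14 rad of the board's normal, plunger 2.5 to 10 mm in, 1.2 to 8 N on the board; valve lever above 1.40 rad (all of step 2 and value of joint cock above 1.4 rad and contact force between gauge and stand below 0.05 N and linear speed of gauge below 0.02 m/s); the arm keeps its last pose, push and grip.
It fails at once if the gauge is rammed into the fixture (over 20 N) (contact force between gauge and fixture above 20 N).
It fails at once if the glue bottle is moved by more than 20 mm (distance of glue from where it was at the start of the episode above 0.02 m).
It fails at once if the snap jar is moved by more than 20 mm (distance of snaps from where it was at the start of the episode above 0.02 m).
It fails at once if the stack of boards is moved by more than 20 mm (distance of boards from where it was at the start of the episode above 0.02 m).
It also fails if it takes over 64 s, if anything falls off the work surface, if the arm or the gripper's body presses on something with over 40 N, if the wrist force passes 120 N, or if a joint passes its speed limit or range.

### The arm

A 6-joint arm with a two-finger parallel gripper is mounted at the origin on the work surface. World frame = base frame: x ahead of the robot, y to its left, z up, the work surface at z = 0. Lengths are in m, angles in rad, forces in N, time in s.
With the tool pointing down it reaches from about 0.275 to 0.875 m from the base axis. Payload 12.5 kg.
Tool frame: the origin (TCP) lies at the very end of the fingers, on their centre line; the grasp point (between the pads) lies 19 mm behind it; x points along the fingers, y is the direction in which the jaws open and shut, and the axes are right-handed (so a half turn about x gives the same grasp; the last joint's range is limited). The gripper opens to 85 mm and grips with 20 to 120 N. Pads are 22 mm wide; open, the fingers measure 114 mm over their backs; the gripper's body (76 mm by 85 mm) begins 54 mm behind the grasp point. The pads swing forward as they close: fully open they stand 13 mm farther back than shut.
Start: joints at [-1.379, 0.351, 1.652, -0, 1.139, -0.085], TCP at [0.15, -0.529, 0.231] pointing down, gripper open.
Joint ranges: [-2.75, 2.75], [-0.79, 2.1], [0.01, 2.65], [-1.57, 4.71], [0.07, 3.14], [-2.87, 2.87]. Speed limits (rad/s): [2.22, 2.22, 2.79, 3.14, 3.14, 3.14].

### API

Orientations are given as a 3x3 rotation matrix whose columns are the frame's x, y, z axes.
In Python, from bench import manip gives the robot as it stands. Calls block until the motion is done:
- manip.move_ptp(position, orientation): joint-space move of the TCP to a pose.
- manip.move_l(position, attitude=None, max_speed=0.15): straight line of the TCP; attitude=None keeps the orientation; max_speed is the mean speed in m/s.
- manip.move_j(angles): joint-space move.
- manip.set_gripper(opening, effort=None): opening from 0.0 (shut) to 1.0 (fully open); effort is the grip in N (None keeps the last); returns when the fingers have stopped.
- manip.dwell(seconds).
- manip.inverse_kinematics(position, orientation): joint angles nearest the present ones, or None.
- manip.grab_frame(name): name is "scene" or "top" or "wrist"; returns (picture, depth): 400x640x3 uint8, red, green, blue; 400x640 float32, m along the optical axis (not along the pixel's ray), 0 where there is no reading.
- manip.get_calibration(name): a dict with "camera_matrix" (3x3 intrinsics, pixels), "R" (3x3) and "t" (3): a world point X has camera coordinates R X + t. Camera axes: x right, y down, z forward; pixel columns grow to the right and rows downward; lengths in m; the calibration is good to about 2 mm. The wrist camera is an equidistant fisheye: a pixel r from the principal point sees the ray r / f radians off the axis. A picture is of the moment at which its call begins: read the wrist's pose just before it. get_calibration takes no time and is no camera call; for the wrist camera it gives the pose at the moment of the call.
A pose or a line that the arm cannot do raises manip.Unreachable and nothing moves.
- manip.sign_off(): hands the job in, once; it reports no verdict.
Trained networks look in the newest picture that a camera, given by its name, has taken for a name from the list of things; names that differ only in an ending like _2 or _b are one class to them, and where a whole thing is asked for, a point or a joint stands for the part that bears it (a point fixed in the world has none). Each returns a list of dicts, best first, with "confidence" (0 to 1); they miss things now and then, are a little off and sometimes report something else, mostly with a low value. They report only what shows in the picture. A call takes as long as a camera call. They do not tell look-alikes from the thing itself.
- manip.look_for(camera, name): "at" ([x, y, z] in m, in world coordinates, good to about 4 mm: the middle of the surface that is visible of it).
Readings, each from a call of its own:
- manip.current_time(): time.
- manip.current_qpos(): joint angles.
- manip.current_joint_vel(): joint speeds.
- manip.current_joint_torque(): joint torques, N m.
- manip.current_ee_pos(): TCP position.
- manip.current_tcp_rot(): TCP orientation.
- manip.current_force(): force on the tool from outside, world axes, zero at the start.
- manip.current_ft_torque(): the same for the moment, N m.
- manip.current_grip_width(): opening from 0.0 (shut) to 1.0 (fully open).
Only numpy, scipy, OpenCV 4.12 (cv2) and the standard library are available. Lean on these libraries where they do the work, as an engineer would, in place of code of your own. Each camera call takes 0.05 s, during which the arm holds its last target.

## Working session

There is one attempt and no reset: what is moved stays moved. The work goes in short steps, each a Python script; the robot and the scene stay as the last script left them, time stands still between calls to the robot, and variables do not carry over. Pictures are saved under pics/ and viewed, and the job is handed in when it is done.

```bash
ls; mkdir -p pics
python3 - <<'E'
from bench import manip as m
import cv2,numpy as np
for n in ("scene","top","wrist"):
    p,d=m.grab_frame(n); cv2.imwrite(f"pics/{n}0.png",p[:,:,::-1]); np.save(f"pics/{n}0d.npy",d)
    c=m.get_calibration(n); print(n,c)
    if n!="wrist":
        for k in ("valve","cock_lever","stand","gauge","fixture","spot_mark","glue","snaps","boards"):
            print(n,k,[(np.round(r["at"],3).tolist(),round(r["confidence"],2)) for r in m.look_for(n,k)])
print(m.current_time())
E
```

```text
pics
scene {'camera_matrix': array([[504.92937122,   0.        , 320.6879357 ],
       [  0.        , 504.92937122, 198.84111625],
       [  0.        ,   0.        ,   1.        ]]), 'R': array([[ 0.38885148,  0.92126994,  0.00749831],
       [ 0.65750994, -0.27180369, -0.70271149],
       [-0.6453489 ,  0.27818062, -0.71143541]]), 't': array([-0.29869661, -0.26957186,  1.69074327])}
scene valve [([0.471, -0.271, 0.036], 0.66)]
scene cock_lever [([0.432, -0.259, 0.081], 0.52)]
scene stand [([0.494, 0.262, 0.054], 0.82), ([0.337, 0.237, 0.082], 0.76), ([0.431, -0.266, 0.083], 0.69), ([0.574, 0.413, 0.062], 0.64), ([0.412, 0.458, 0.09], 0.63), ([0.474, 0.276, 0.111], 0.31)]
scene gauge [([0.475, 0.278, 0.11], 0.77)]
scene fixture [([0.555, 0.026, 0.049], 0.65)]
scene spot_mark [([0.433, -0.266, 0.081], 0.43)]
scene glue [([0.705, 0.255, 0.081], 0.88)]
scene snaps [([0.797, -0.042, 0.061], 0.67)]
scene boards [([0.752, -0.313, 0.044], 0.82)]
top {'camera_matrix': array([[467.02710017,   0.        , 313.92574105],
       [  0.        , 467.02710017, 197.90583061],
       [  0.        , 
[... 438 characters left out ...]
25, 0.074], 0.56)]
top gauge [([0.466, 0.281, 0.13], 0.74), ([0.779, -0.031, 0.06], 0.33)]
top fixture [([0.532, 0.033, 0.046], 0.94)]
top spot_mark []
top glue [([0.681, 0.259, 0.094], 0.8)]
top snaps [([0.781, -0.029, 0.06], 0.67)]
top boards [([0.728, -0.303, 0.04], 0.91)]
wrist {'camera_matrix': array([[309.70691629,   0.        , 317.91530721],
       [  0.        , 309.70691629, 201.18620654],
       [  0.        ,   0.        ,   1.        ]]), 'R': array([[ 2.73340283e-01, -9.61917282e-01, -4.81635526e-04],
       [-9.16398664e-01, -2.60557762e-01,  3.03847233e-01],
       [-2.92401398e-01, -8.26123184e-02, -9.52720645e-01]]), 't': array([-0.54970997, -0.03925874,  0.37970596])}
1.05
```

View pics/scene0.png

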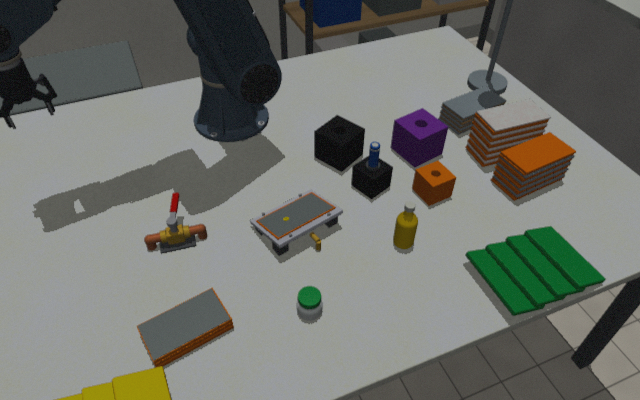

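View pics/top0.png

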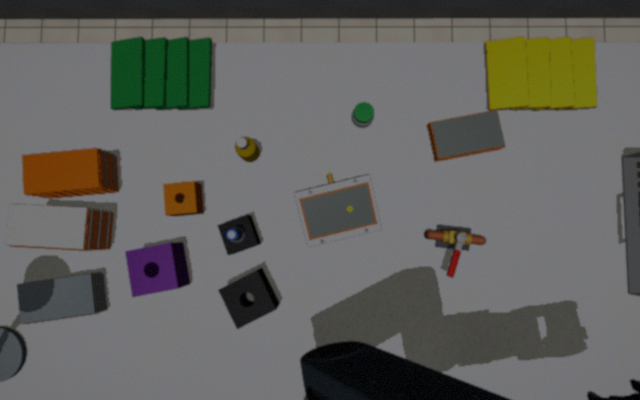

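View pics/wrist0.png

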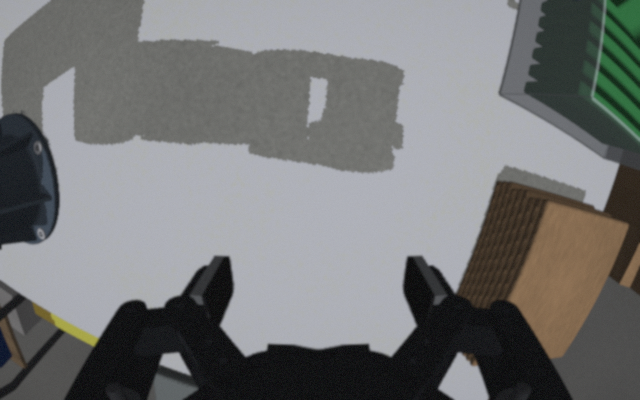

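The scene view shows the valve at (176,235) with its red lever, the fixture with its yellow spot at (286,219), and the blue gauge in the small black stand at (374,165). In the top view these are at (458,240), (349,209) and (237,235). The larger black block and the purple and orange ones are look-alikes. Next I measure these points from the depth images.

```bash
cat > h.py <<'E'
import numpy as np,cv2
def cloud(n,d,c):
    K,R,t=c["camera_matrix"],c["R"],c["t"]
    v,u=np.mgrid[0:400,0:640]
    P=np.stack([(u-K[0,2])/K[0,0]*d,(v-K[1,2])/K[1,1]*d,d],-1)
    return (P-t)@R
E
python3 - <<'E'
from bench import manip as m
import cv2,numpy as np
from h import cloud
for n in ("scene","top"):
    c=m.get_calibration(n); p=cv2.imread(f"pics/{n}0.png"); d=np.load(f"pics/{n}0d.npy")
    X=cloud(n,d,c); h=cv2.cvtColor(p,cv2.COLOR_BGR2HSV); H,S,V=[h[...,i].astype(int) for i in range(3)]
    ok=d>0
    print(n,"cam",-c["R"].T@c["t"], "table z", np.median(X[300:320,380:440,2] if n=="scene" else X[80:110,250:330,2]))
    def reg(mask,x0,x1,y0,y1,z0=0.0,z1=.3): 
        return mask&ok&(X[...,0]>x0)&(X[...,0]<x1)&(X[...,1]>y0)&(X[...,1]<y1)&(X[...,2]>z0)&(X[...,2]<z1)
    red=reg(((H<6)|(H>174))&(S>170)&(V>90),.3,.55,-.4,-.15,.06,.1); P=X[red]
    mu=P.mean(0); w=np.linalg.svd(P[:,:2]-mu[:2])[2][0]; s=(P[:,:2]-mu[:2])@w
    print("lever",len(P),mu.round(4),"dir",w.round(3),np.ptp(s), "zmed",np.median(P[:,2]))
    pipe=reg((H>3)&(H<18)&(S>100),.38,.6,-.4,-.15,.015,.055);P=X[pipe];mu=P.mean(0);w=np.linalg.svd(P[:,:2]-mu[:2])[2][0]; s=(P[:,:2]-mu[:2])@w
    print("pipe",len(P),mu.round(4),"dir",w.round(3),np.ptp(s),"mid",(mu[:2]+w*(s.max()+s.min())/2).round(4))
    bl=reg((H>100)&(H<125)&(S>100)&(V>60),.4,.55,.2,.35,.085,.2);P=X[bl]
    print("gauge",len(P),P.mean(0).round(4),P.min(0).round(3),P.max(0).round(3), "top",P[P[:,2]>np.percentile(P[:,2],95)-.006].mean(0).round(4))
    yl=reg((H>20)&(H<35)&(S>110),.45,.62,-.08,.12,.03,.06);P=X[yl];print("spot",len(P),P.mean(0).round(4),np.ptp(P,0).round(3))
    br=reg((S<60)&(V<160)&(V>70),.46,.62,-.06,.12,.02,.075)
    v,u=np.where(br); print("board",br.sum(),u.min(),u.max(),v.min(),v.max())
    br=cv2.erode(br.astype(np.uint8),np.ones((5,5)))>0; P=X[br];
    mu=np.median(P,0)
    for _ in range(3):
        A=np.c_[P[:,:2],np.ones(len(P))]; k=np.linalg.lstsq(A,P[:,2],rcond=None)[0]; r=abs(A@k-P[:,2]); P=P[r<.004]
    nn=np.r_[-k[:2],1];nn/=np.linalg.norm(nn); print("plane",len(P),P.mean(0).round(4),"n",nn.round(4),"tilt",np.degrees(np.arccos(nn[2])),"az -x",np.degrees(np.arctan2(nn[1],nn[0])))
    sp=X[yl].mean(0); print("plane z at spot",k@np.r_[sp[:2],1])
    o=(br).astype(np.uint8)*255
    cnt=max(cv2.findContours(o,0,2)[0],key=cv2.contourArea); idx=cnt[:,0]; Q=X[idx[:,1],idx[:,0]]; print("rect",cv2.minAreaRect((Q[:,:2]*1000).astype(np.float32)))
    for nm,rg in (("valve",(180,175,140,300) if n=="scene" else 0),):pass
t=cv2.imread("pics/top0.png"); a=cv2.resize(t[130:290,410:510],None,fx=5,fy=3.75); s=cv2.imread("pics/scene0.png"); b=cv2.resize(s[180:260,130:230],(500,400));
cv2.imwrite("pics/crop.png",np.vstack([cv2.resize(t[215:295,400:520],(600,300)),cv2.resize(s[185:255,125:230],(600,300))]))
E
```

```text
scene cam [ 1.38451411 -0.26842243  1.0156631 ] table z 0.0002987871535465687
lever 99 [ 0.4027 -0.2564  0.0815] dir [ 0.949 -0.316] 0.06393399879997744 zmed 0.08147905839581004
pipe 300 [ 0.4702 -0.2779  0.035 ] dir [-0.108 -0.994] 0.14982053626947012 mid [ 0.4702 -0.2773]
gauge 30 [0.4731 0.2806 0.1473] [0.458 0.27  0.109] [0.48  0.297 0.156] top [0.4731 0.2813 0.1516]
spot 54 [0.5834 0.0287 0.04  ] [0.092 0.065 0.019]
board 1988 259 335 192 245
plane 793 [0.5399 0.0268 0.0484] n [-0.2302 -0.0566  0.9715] tilt 13.712463204740704 az -x -166.18532587843902
plane z at spot 0.05884992317895929
rect ((530.0709838867188, 26.842498779296875), (78.01569366455078, 153.7296905517578), 15.076825141906738)
top cam [0.46144761 0.06959024 1.25199481] table z 0.0013321405322959724
lever 129 [ 0.3985 -0.2562  0.0817] dir [-0.954  0.3  ] 0.06342710162484089 zmed 0.08193035546540613
pipe 249 [ 0.4638 -0.2669  0.0407] dir [0.106 0.994] 0.15019490440249028 mid [ 0.4631 -0.2733]
gauge 55 [0.466  0.2821 0.1512] [0.451 0.27  0.086] [0.478 0.295 0.157] top [0.4663 0.2835 0.1539]
spot 52 [0.5655 0.0193 0.043 ] [0.092 0.062 0.022]
board 3312 303 372 175 237
plane 1424 [0.5359 0.0356 0.0484] n [-0.2341 -0.0587  0.9704] tilt 13.968678864433212 az -x -165.92950264765486
plane z at spot 0.05459684200670248
rect ((527.4662475585938, 27.629425048828125), (84.63775634765625, 157.75070190429688), 14.158520698547363)
```

View pics/crop.png

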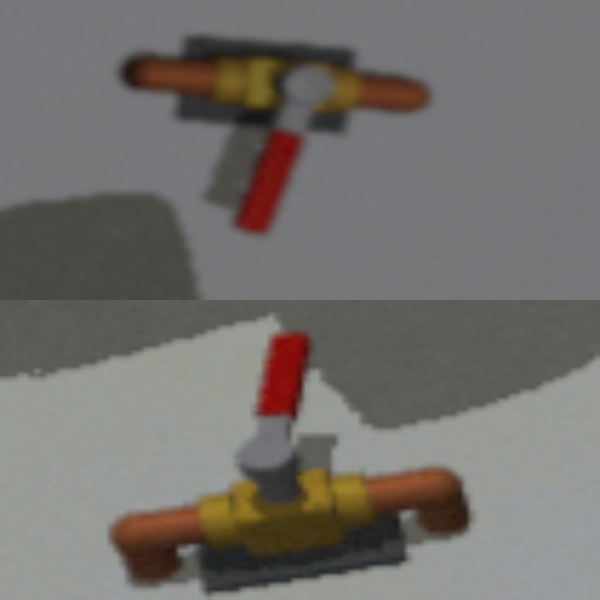

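Both cameras agree on the valve. The spindle is at about (0.465,-0.276), the closed direction is about 174° and the lever is now at about 162°, so it starts roughly 0.2 rad open. I'll straddle the lever with the fingers half open and sweep it round the arc. First I check IK and refine the spot.

```bash
cat >> h.py <<'E'
HX=np.array([.465,-.276])
def down(a,s=1): # tool down, y along s*(clockwise tangent at lever angle a)
    x=np.array([0,0,-1.]); y=s*np.array([np.sin(a),-np.cos(a),0]); return np.column_stack([x,y,np.cross(x,y)])
def lev(a,z,r=.072): return np.r_[HX+r*np.array([np.cos(a),np.sin(a)]),z]
def tilt(n,y): 
    x=-n/np.linalg.norm(n); y=y-x*(x@y); y/=np.linalg.norm(y); return np.column_stack([x,y,np.cross(x,y)])
E
python3 - <<'E'
from bench import manip as m
import cv2,numpy as np
from h import *
for s in (1,-1):
    for a in np.radians([162,140,110,84,77]):
        q=m.inverse_kinematics(lev(a,.057),down(a,s)); print(s,round(np.degrees(a)),None if q is None else np.round(q,2))
th=np.radians(14.5); n=np.array([-np.sin(np.radians(15))*np.cos(th),-np.sin(np.radians(15))*np.sin(th),np.cos(np.radians(15))])
for k in np.radians(np.arange(0,360,45)):
    y=np.array([np.cos(k),np.sin(k),0]); x=np.array([0,0,-1.])
    print(np.degrees(k),"gauge",np.round(m.inverse_kinematics([.467,.281,.1],tilt(-x,y)),2) if m.inverse_kinematics([.467,.281,.1],tilt(-x,y)) is not None else None,
     "spot",m.inverse_kinematics(np.array([.535,.01,.045])+.083*n,tilt(n,y)))
for nm,(v0,v1,u0,u1) in {"scene":(212,226,278,296),"top":(202,217,341,358)}.items():
    c=m.get_calibration(nm); p=cv2.imread(f"pics/{nm}0.png"); d=np.load(f"pics/{nm}0d.npy"); X=cloud(nm,d,c)
    h=cv2.cvtColor(p,cv2.COLOR_BGR2HSV).astype(int); k=np.zeros(d.shape,bool); k[v0:v1,u0:u1]=1
    k&=(h[...,0]>18)&(h[...,0]<36)&(h[...,1]>110); v,u=np.where(k); print(nm,k.sum(),u.mean(),v.mean(),X[k].mean(0),np.ptp(X[k],0))
E
```

```text
1 162 [-0.67  0.49  1.98 -0.    0.67 -1.92]
1 140 [-0.61  0.48  1.99 -0.    0.67 -1.48]
1 110 [-0.54  0.51  1.94 -0.    0.69 -0.89]
1 84 [-0.5   0.54  1.87 -0.    0.73 -0.39]
1 77 [-0.49  0.55  1.85 -0.    0.74 -0.27]
-1 162 [-0.67  0.49  1.98 -0.    0.67  1.22]
-1 140 [-0.61  0.48  1.99 -0.    0.67  1.66]
-1 110 [-0.54  0.51  1.94 -0.    0.69  2.26]
-1 84 [-0.5   0.54  1.87 -0.    0.73  2.75]
-1 77 None
0.0 gauge [ 0.46  0.51  1.77 -0.    0.85  0.46] spot [-0.13198764  0.34111875  2.00984302  0.18556889  0.55495094 -0.26975916]
45.0 gauge [ 0.46  0.51  1.77 -0.    0.85 -0.33] spot [-0.13198764  0.34111875  2.00984302  0.18556889  0.55495094 -1.07897588]
90.0 gauge [ 0.46  0.51  1.77 -0.    0.85 -1.11] spot [-0.13198764  0.34111875  2.00984302  0.18556889  0.55495094 -1.85736477]
135.0 gauge [ 0.46  0.51  1.77 -0.    0.85 -1.9 ] spot [-0.13198764  0.34111875  2.00984302  0.18556889  0.55495094 -2.61945391]
180.0 gauge [ 0.46  0.51  1.77 -0.    0.85 -2.69] spot None
225.0 gauge [ 0.46  0.51  1.77 -0.    0.85  2.81] spot [-0.13198764  0.34111875  2.00984302  0.18556889  0.55495094  2.06261678]
270.0 gauge [ 0.46  0.51  1.77 -0.    0.85  2.03] spot [-0.13198764  0.34111875  2.00984302  0.18556889  0.55495094  1.28422789]
315.0 gauge [ 0.46  0.51  1.77 -0.    0.85  1.24] spot [-0.13198764  0.34111875  2.00984302  0.18556889  0.55495094  0.52213875]
scene 20 285.55 218.35 [ 0.53642086 -0.00158647  0.04685356] [0.01667414 0.01554374 0.00725265]
top 31 349.4193548387097 208.4516129032258 [ 0.53419551 -0.00130079  0.04643162] [0.01313012 0.0133375  0.0113433 ]
```

Run:
```python
from bench import manip as m
import cv2,numpy as np
from h import *
t0=m.current_time()
a0=np.radians(162)
m.set_gripper(.45,60)
m.move_ptp(lev(a0,.16),down(a0)); print(m.current_time()-t0, m.current_grip_width())
m.move_l(lev(a0,.057),max_speed=.12); print("F",np.round(m.current_force(),1),m.current_time()-t0)
p,d=m.grab_frame("wrist"); cv2.imwrite("pics/w1.png",p[:,:,::-1])
p,d=m.grab_frame("scene"); cv2.imwrite("pics/s1.png",cv2.resize(p[140:300,80:280,::-1],(750,600)))
```

```text
2.1417 0.4499003775704703
F [-0.2  0.1  0.1] 3.1500000000000004
```

View pics/s1.png

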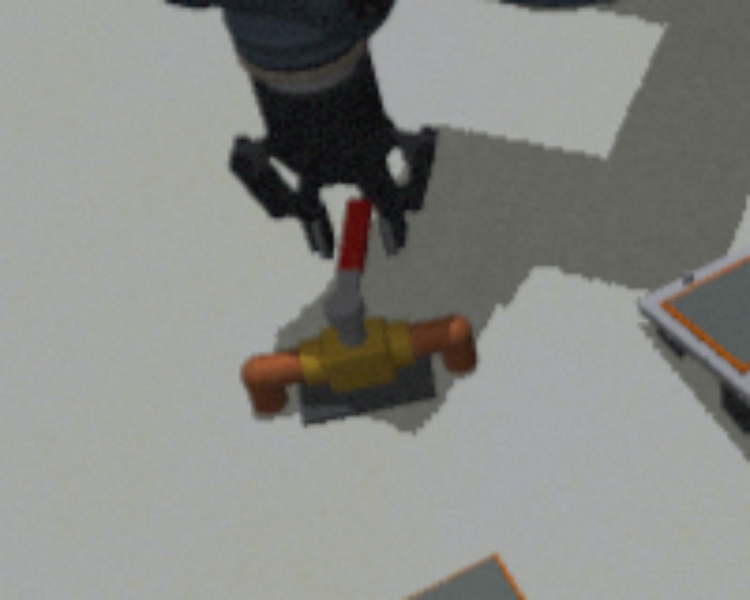

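View pics/w1.png

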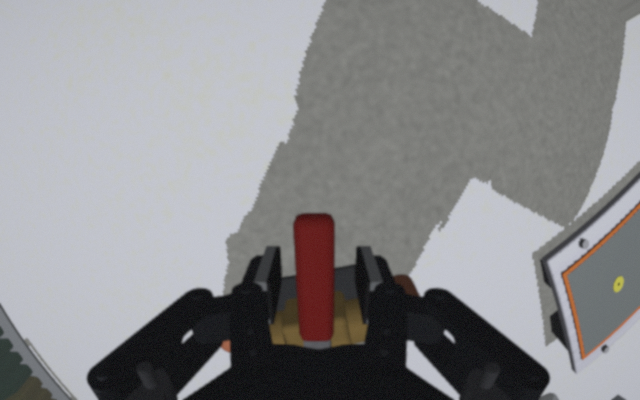

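The fingers straddle the lever evenly: it shows at columns 295–335 in the wrist view, with the pads at 265 and 370. I narrow the gap and sweep.

Run:
```python
from bench import manip as m
import cv2,numpy as np
from h import *
t0=m.current_time()
m.set_gripper(.3); 
for a in list(range(148,82,-14))+[82]:
    a_=np.radians(a); m.move_l(lev(a_,.057),down(a_),max_speed=.06); print(a,np.round(m.current_force(),1),np.round(m.current_ft_torque(),2),round(m.current_time()-t0,2))
p,d=m.grab_frame("wrist"); cv2.imwrite("pics/w2.png",p[:,:,::-1])
p,d=m.grab_frame("scene"); cv2.imwrite("pics/s2.png",cv2.resize(p[140:300,80:280,::-1],(750,600)))
```

```text
148 [ 0.  -0.4 -0.1] [0.01 0.04 0.03] 0.73
134 [ 0.1 -0.5  0.7] [0.02 0.04 0.07] 1.17
120 [0.3 0.4 0.8] [ 0.01  0.02 -0.02] 1.61
106 [-0.5 -0.2  0.5] [ 0.04  0.03 -0.02] 2.05
92 [-0.1  0.2 -1.1] [0.01 0.06 0.04] 2.49
82 [-1.3 -0.4 -1.4] [-0.08  0.27 -0.  ] 2.85
```

View pics/s2.png

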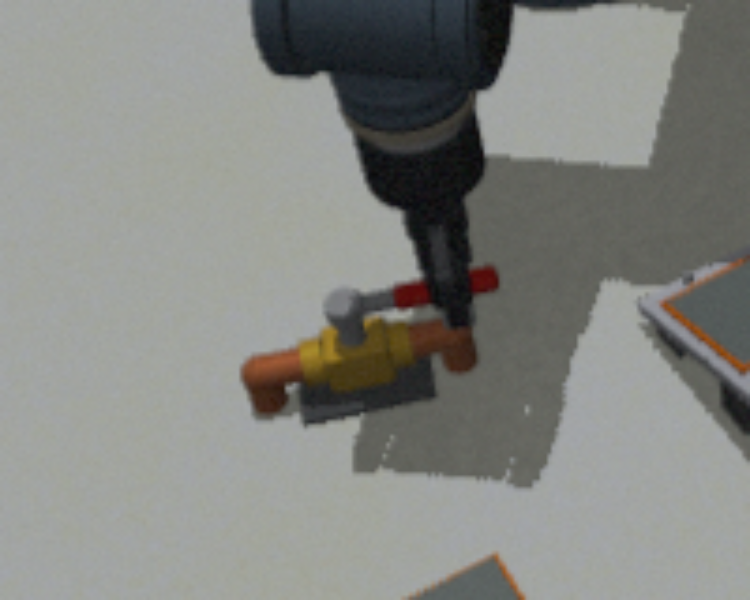

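View pics/w2.png

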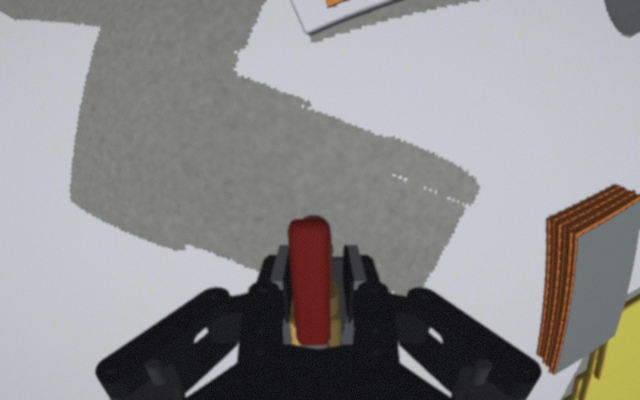

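The lever now lies over the pipe: in the scene crop it has the same slope, about -0.2. I push a little further to the stop, watching the force.

Run:
```python
from bench import manip as m
import cv2,numpy as np
from h import *
for a in (80.5,79,77.5,76,74.5):
    a_=np.radians(a); m.move_l(lev(a_,.057),down(a_),max_speed=.03); f=m.current_force(); print(a,np.round(f,1),np.round(m.current_ft_torque(),2))
    if np.linalg.norm(f)>12: break
a_+=.05; m.move_l(lev(a_,.057),down(a_),max_speed=.03); m.set_gripper(.5)
m.move_l(lev(a_,.19),max_speed=.2)
m.set_gripper(1.0)
x=np.array([0,0,-1.]);y=np.array([np.cos(-np.pi/4),np.sin(-np.pi/4),0])
G=np.array([.467,.282])
# hover spot-side then gauge
m.move_ptp([*(G+[-.05,-0.02]),.30],tilt(-x,y)); print(np.round(m.current_qpos(),2),m.current_time())
p,d=m.grab_frame("wrist"); cv2.imwrite("pics/w3.png",p[:,:,::-1]); 
p,d=m.grab_frame("scene"); cv2.imwrite("pics/s3.png",cv2.resize(p[140:300,80:280,::-1],(750,600)))
X=cloud("scene",d,m.get_calibration("scene"));h=cv2.cvtColor(p,cv2.COLOR_RGB2HSV).astype(int)
k=((h[...,0]<6)|(h[...,0]>174))&(h[...,1]>170)&(h[...,2]>90)&(X[...,0]>.35)&(X[...,0]<.6)&(X[...,1]>-.32)&(X[...,1]<-.12)&(X[...,2]>.06)
P=X[k];w=np.linalg.svd(P[:,:2]-P[:,:2].mean(0))[2][0];print("lever",k.sum(),P.mean(0),np.degrees(np.arctan2(w[1],w[0]))%180)
```

```text
80.5 [-12.5  -4.4   4.5] [-0.62  2.07  0.2 ]
[ 0.47  0.18  1.71 -0.    1.26  1.25] 11.15
lever 111 [ 0.47435495 -0.20999139  0.08126156] 84.07721357240403
```

View pics/s3.png

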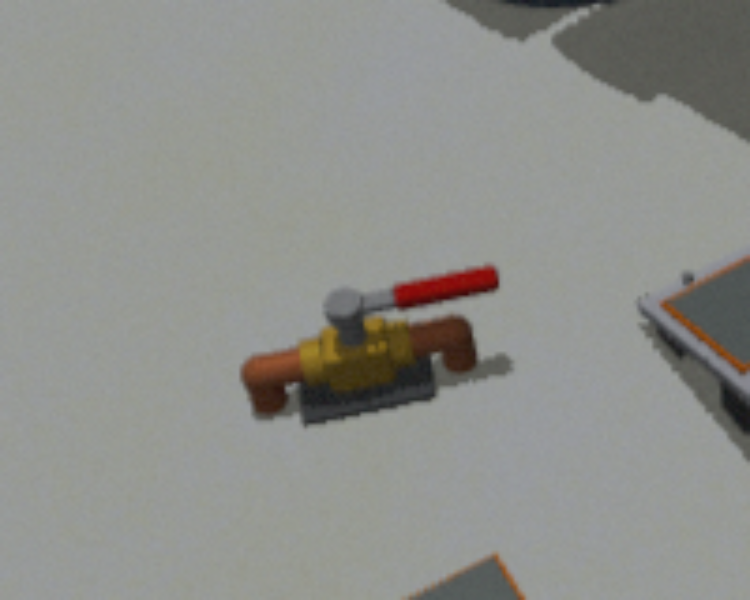

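View pics/w3.png

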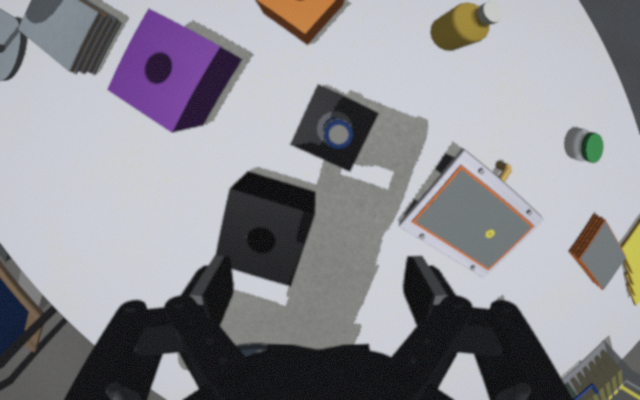

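The lever measures 84°, in line with the pipe, and is against its stop (force rise seen at 80.5°). The wrist view shows the gauge top at about (338,132) and the spot at (490,234). I localise both from this view.

```bash
cat >> h.py <<'E'
def wray(c,u,v):
    K=c["camera_matrix"]; a=(u-K[0,2])/K[0,0]; b=(v-K[1,2])/K[1,1]; r=np.hypot(a,b); s=np.where(r>1e-9,np.sin(r)/np.maximum(r,1e-9),1)
    return np.stack([a*s,b*s,np.cos(r)],-1)
def wpt(c,u,v,z):
    d=wray(c,np.asarray(u,float),np.asarray(v,float))@c["R"]; o=-c["R"].T@c["t"]; return o+d*((z-o[2])/d[...,2])[...,None]
def wcloud(c,d):
    v,u=np.mgrid[0:400,0:640]; r=wray(c,u.astype(float),v.astype(float)); return (r*(d/np.maximum(r[...,2],.05))[...,None]-c["t"])@c["R"]
E
python3 - <<'E'
from bench import manip as m
import cv2,numpy as np
from h import *
c=m.get_calibration("wrist"); p,d=m.grab_frame("wrist"); X=wcloud(c,d)
h=cv2.cvtColor(p,cv2.COLOR_RGB2HSV).astype(int)
sl=np.zeros(d.shape,bool); sl[100:165,305:370]=1
top=sl&(X[...,2]>.146)&(X[...,2]<.165); v,u=np.where(top); Q=wpt(c,u,v,.153); print("top depth",top.sum(),X[top].mean(0),"ray",Q.mean(0),np.ptp(Q,0), "minmax mid",(Q.max(0)+Q.min(0))/2)
st=np.zeros(d.shape,bool); st[75:175,280:390]=1; st&=(X[...,2]>.068)&(X[...,2]<.078); v,u=np.where(st)
Q=wpt(c,u,v,.075); print("stand",st.sum(),cv2.minAreaRect((Q[:,:2]*1000).astype(np.float32)))
ys=np.zeros(d.shape,bool); ys[220:248,475:505]=1; ys&=(h[...,0]>18)&(h[...,0]<36)&(h[...,1]>110); v,u=np.where(ys); Q=wpt(c,u,v,.045); print("spot",ys.sum(),Q.mean(0),np.ptp(Q,0),X[ys].mean(0))
cv2.imwrite("pics/w4.png",cv2.resize(p[60:260,270:520,::-1],(750,600)))
E
```

```text
top depth 676 [0.46693037 0.28507723 0.15245081] ray [0.46694113 0.28513261 0.153     ] [0.02721028 0.0272311  0.        ] minmax mid [0.46722945 0.28496056 0.153     ]
stand 3421 ((467.05908203125, 284.6134033203125), (80.85865020751953, 80.89109802246094), 20.542306900024414)
spot 46 [ 5.35756361e-01 -1.41150356e-04  4.50000000e-02] [1.30499599e-02 1.32225423e-02 1.11022302e-16] [ 5.35753849e-01 -1.66752218e-04  4.49691759e-02]
```

View pics/w4.png

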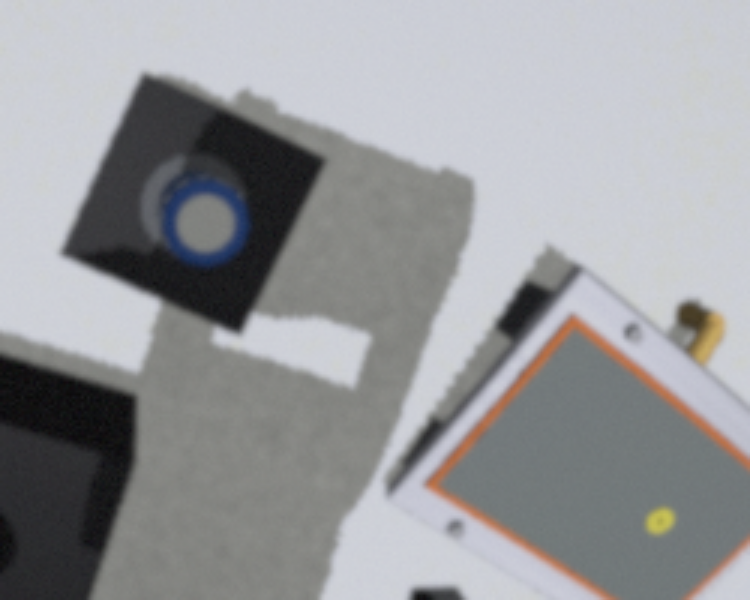

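The gauge axis is at (0.467,0.285), where the top disc and the 80 mm stand agree. The spot is at (0.536,0.000,0.045). I grasp the gauge and lift it.

Run:
```python
from bench import manip as m
import cv2,numpy as np
from h import *
D=tilt(np.array([0,0,1.]),np.array([0,-1.,0]))
m.move_ptp([.467,.2848,.21],D); m.move_l([.467,.2848,.100],max_speed=.12); print(np.round(m.current_force(),1))
m.set_gripper(.25,60); print(m.current_grip_width(),np.round(m.current_force(),1),np.round(m.current_ft_torque(),2))
f0=m.current_force()
m.move_l([.467,.2848,.13],max_speed=.08); print(np.round(m.current_force(),1),np.round(m.current_ee_pos(),4))
m.move_l([.467,.2848,.26],max_speed=.15); m.dwell(.2); print(np.round(m.current_force(),1),m.current_grip_width(),m.current_time())
p,d=m.grab_frame("wrist"); cv2.imwrite("pics/w5.png",p[:,:,::-1]);
p,d=m.grab_frame("scene"); cv2.imwrite("pics/s5.png",cv2.resize(p[40:240,280:480,::-1],(600,600)))
```

```text
[ 0.3 -0.2  0.5]
0.3144783292106863 [-1.4 -2.   4.2] [-0.21  0.26  0.  ]
[ 0.8  0.6 -1.2] [0.4669 0.2848 0.13  ]
[-0.3  0.9 -1.7] 0.31411998064170016 15.45
```

View pics/s5.png

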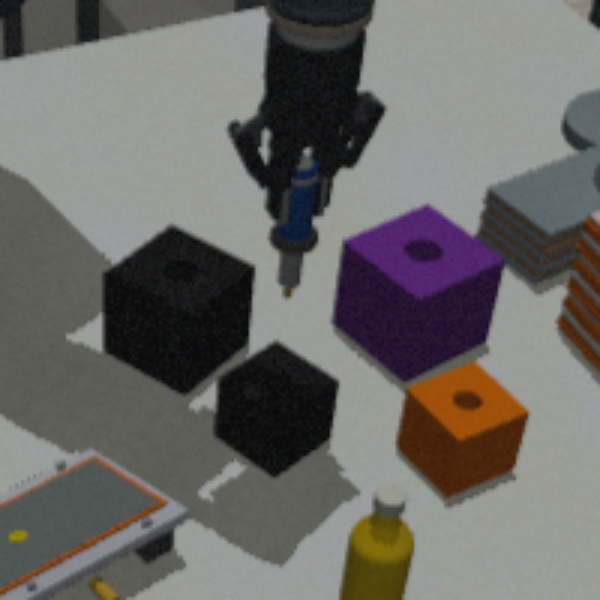

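View pics/w5.png

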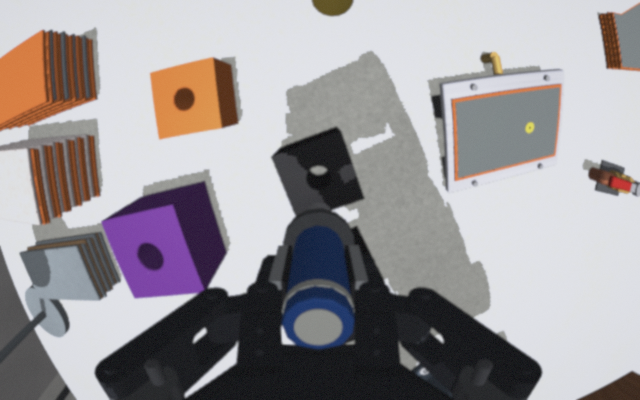

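The gauge is out of the stand and upright in the jaws. The stand at crop (275,400) is empty. I move to a tilted hover 25 mm above the spot, after refining the board normal and spot from this wrist view.

Run:
```python
from bench import manip as m
import cv2,numpy as np
from h import *
c=m.get_calibration("wrist"); p,d=m.grab_frame("wrist"); X=wcloud(c,d); h=cv2.cvtColor(p,cv2.COLOR_RGB2HSV).astype(int)
b=np.zeros(d.shape,bool); b[85:180,450:562]=1; b&=(h[...,1]<60)&(h[...,2]<150)&(h[...,2]>70)&(d>0)
b=cv2.erode(b.astype(np.uint8),np.ones((3,3)))>0;P=X[b]
for _ in range(3):
    A=np.c_[P[:,:2],np.ones(len(P))]; k=np.linalg.lstsq(A,P[:,2],rcond=None)[0]; r=abs(A@k-P[:,2]); P=P[r<.004]
n=np.r_[-k[:2],1];n/=np.linalg.norm(n);print(len(P),n,np.degrees(np.arccos(n[2])),np.degrees(np.arctan2(-n[1],-n[0])))
R=cv2.minAreaRect((P[:,:2]*1000).astype(np.float32));print(R)
ys=np.zeros(d.shape,bool); ys[115:140,518:543]=1; ys&=(h[...,0]>18)&(h[...,0]<36)&(h[...,1]>110); v,u=np.where(ys); print(ys.sum(),wpt(c,u,v,.045).mean(0),X[ys].mean(0))
```

```text
6102 [-0.25182828 -0.06355892  0.96568255] 15.05376147739873 14.165049652162933
((528.5311279296875, 29.99040985107422), (94.9328384399414, 168.3630828857422), 14.071829795837402)
63 [ 5.35471084e-01 -1.71006529e-04  4.50000000e-02] [ 5.35465314e-01 -6.14671807e-05  4.51363518e-02]
```

```bash
cat >> h.py <<'E'
N=np.array([-np.sin(np.radians(15))*np.cos(np.radians(14.1)),-np.sin(np.radians(15))*np.sin(np.radians(14.1)),np.cos(np.radians(15))])
S=np.array([.5355,-.0002,.045]); T=tilt(N,np.array([0,-1.,0]))
def tcp(gap,off=0): return S+off+N*(.088+gap)
E
python3 - <<'E'
from bench import manip as m
import cv2,numpy as np
from h import *
m.move_ptp(tcp(.06),T); m.move_l(tcp(.025),max_speed=.1); m.dwell(.3); print(np.round(m.current_force(),2),np.round(m.current_ee_pos()-tcp(.025),4),m.current_time())
for n in("wrist","scene","top"):
    p,d=m.grab_frame(n); cv2.imwrite(f"pics/{n}6.png",p[:,:,::-1]); np.save(f"pics/{n}6d.npy",d)
s=cv2.imread("pics/scene6.png"); t=cv2.imread("pics/top6.png")
cv2.imwrite("pics/c6.png",np.hstack([cv2.resize(s[130:260,230:330],(400,520),interpolation=2),cv2.resize(t[150:280,300:400],(400,520),interpolation=2)]))
# axis points projected in scene
c=m.get_calibration("scene"); 
for g in(.025,.025+.063,.025+.063+.078):
    q=c["R"]@(S+N*g)+c["t"]; print(g,(c["camera_matrix"]@q)[:2]/q[2])
E
```

```text
[ 0.29 -0.45 -1.8 ] [ 0.0002 -0.      0.0005] 17.5667
0.025 [284.15452504 210.61035032]
0.088 [279.43510598 190.1455545 ]
0.16599999999999998 [273.22639819 163.22276259]
```

View pics/c6.png

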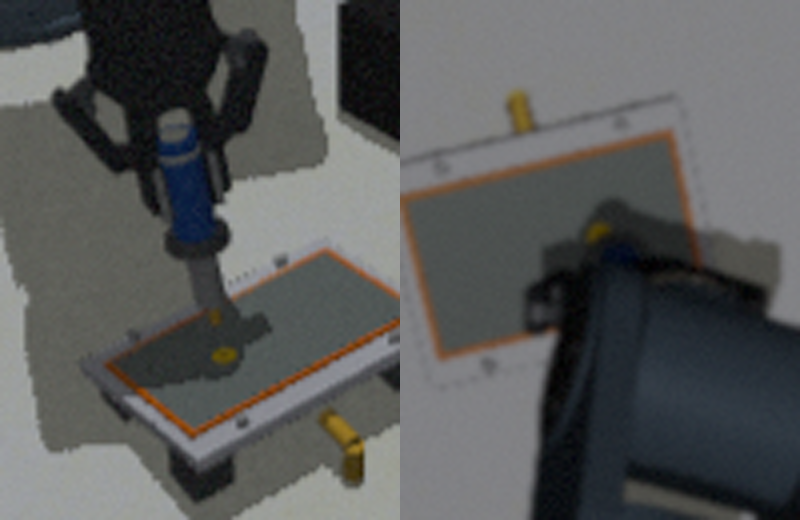

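View pics/wrist6.png

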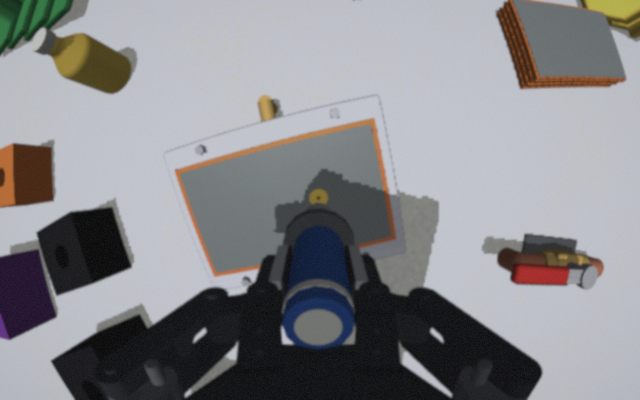

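The tip appears at scene pixel (283.8,210.5), against a predicted (284.2,210.6). The collar is at (279.3,190.8), predicted (279.4,190.1). The axis and tip are therefore where I model them, and the spot is directly below. I now press slowly, watching the force.

Run:
```python
from bench import manip as m
import cv2,numpy as np
from h import *
def fn(k=5):
    fs=[]
    for _ in range(k): fs.append(m.current_force()@N); m.dwell(.02)
    return np.mean(fs)
b=fn(8); print("base",b)
m.move_l(tcp(.004),max_speed=.04); print(fn()-b)
for g in (.002,.0005,-.001,-.0025,-.004,-.0055):
    m.move_l(tcp(g),max_speed=.01); m.dwell(.1); f=fn()-b; print(g,round(f,2),np.round(m.current_ee_pos()-tcp(g),4))
    if f>4.2: break
m.dwell(.5); print(fn(10)-b, np.round(m.current_force(),2), m.current_time(), m.current_grip_width())
for n in("wrist","scene"):
    p,d=m.grab_frame(n); cv2.imwrite(f"pics/{n}7.png",p[:,:,::-1])
s=cv2.imread("pics/scene7.png"); t=cv2.imread("pics/wrist7.png")
cv2.imwrite("pics/c7.png",np.hstack([cv2.resize(s[140:240,245:320],(390,520),interpolation=2),cv2.resize(t[130:330,240:390],(390,520),interpolation=2)]))
```

```text
base -1.371190048261896
-0.33524498797136304
0.002 -0.33 [ 0. -0.  0.]
0.0005 -0.32 [ 0. -0.  0.]
-0.001 1.81 [0.     0.     0.0001]
-0.0025 2.26 [ 0. -0.  0.]
-0.004 2.28 [ 0. -0.  0.]
-0.0055 3.48 [ 0. -0.  0.]
3.285043882089467 [-0.61  0.05  2.51] 22.225 0.3120175693823653
```

View pics/c7.png

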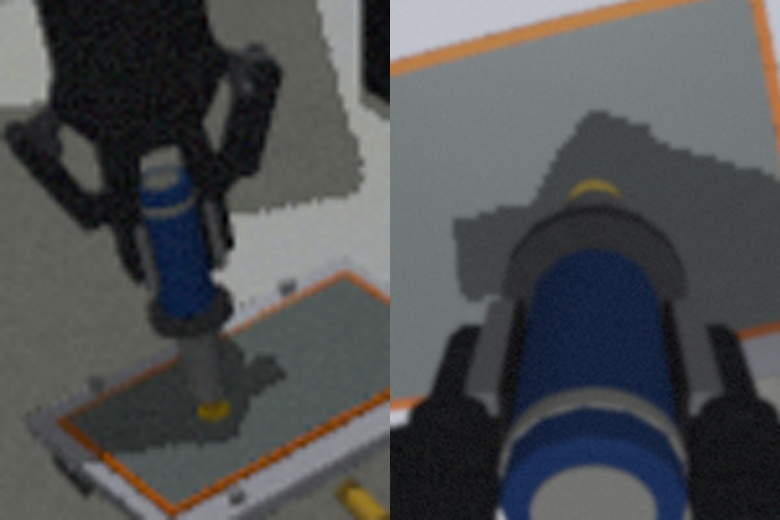

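The force is about 3.5 N and the tip sits on the yellow spot. Last check: the spot and barrel-end pixels against the model, and steadiness.

Run:
```python
from bench import manip as m
import cv2,numpy as np
from h import *
c=m.get_calibration("scene")
for nm,g in(("spot",0),("barrel end",.063-.045-.006),("collar",.057)):
    q=c["R"]@(S+N*g)+c["t"]; print(nm,(c["camera_matrix"]@q)[:2]/q[2])
s=cv2.imread("pics/scene7.png"); cv2.imwrite("pics/c8.png",cv2.resize(s[195:230,265:305],(800,600)[0:2] and (640,560),interpolation=0))
print(m.current_time(), m.current_force()@N+1.5, np.abs(m.current_joint_vel()).max(), m.current_tcp_rot()[:,0]@-N)
```

```text
spot [285.95919169 218.43591824]
barrel end [285.09762944 214.69992973]
collar [281.78881625 200.35193785]
22.325 2.8099489341610218 0.000718625609118055 0.9999999991324726
```

View pics/c8.png

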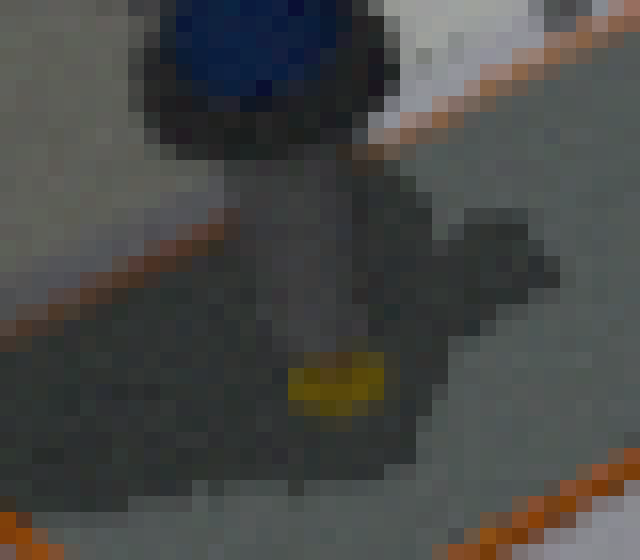

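Run:
```python
from bench import manip as m
m.sign_off(); print("ok")
```

```text
the job is handed in; nothing more can be done
ok
```

The valve is fully open and the gauge is being held pressed on the yellow spot. I handed the job in at about 22 s of the 64 s allowed, and no verdict is reported.

- **Valve:** I swept the red lever to its stop with the fingers straddling it. The camera then measured it at 84°, in line with the pipe at about 84°.
- **Gauge:** I took it from the small black stand and held it along the board's measured normal (15.05° slope). In the last hover picture the tip and collar were within 1 pixel (about 2 mm) of where I predicted them.
- **Pressing:** The tip touched at about the expected height, then I pushed in 5.5 mm, close to half way. I could not see the plunger travel directly, so that figure comes from the arm's position.
- **Force:** Readings at the end scattered between 2.8 and 3.5 N, so they agree with half way (3.6 N) only roughly. They are well inside 1.2 to 8 N, and the arm was still.
- **Bystanders:** I kept clear of the glue bottle, the snap jar and the stack of boards and saw no contact. I did not measure their positions again at the end.

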